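# Load the see-saw rocker in balance

## Robot

A 6-joint arm with a two-finger parallel gripper is mounted at the origin on a cart in front of the work surface, level with it; the furniture and walls round the work are solid. World frame = base frame: x ahead of the robot, y to its left, z up, the work surface at z = 0. Lengths are in mm, angles in degrees, forces in N, time in s.
With the tool pointing down it reaches from about 350 to 850 mm from the base axis. Payload 8.1 kg.
Tool frame: the origin (TCP) lies midway between the tips of the shut fingers; the grasp point (between the pads) lies 19 mm behind it; z points along the fingers, y is the line along which they close (so a half turn about z gives the same grasp; the last joint's range is limited). The gripper opens to 85 mm and grips with 20 to 120 N. Pads are 22 mm wide; open, the fingers measure 114 mm over their backs; the gripper's body (76 mm by 85 mm) begins 54 mm behind the grasp point. The pads swing forward as they close: fully open they stand 13 mm farther back than shut.
Start: joints at [69.362, 7.471, 85.268, -0, 87.261, -4.893], TCP at [162.791, 577.498, 231.292] pointing down, gripper open.
Joint ranges: [-169.43, 169.43], [-51.17, 129.36], [1.28, 143.12], [-76.62, 256.62], [0, 156.53], [-152.29, 152.29]. Speed limits (degrees/s): [136.94, 136.94, 159.86, 180, 180, 180].

## Interface

Orientations are given as [roll, pitch, yaw] about the fixed x, y, z axes, in that order (R = Rz(yaw) Ry(pitch) Rx(roll)).
In Python, from bench import r gives the robot as it stands.
- The arm moves only by the tool shift_gripper, called after ">>>" by a JSON object that holds its "fn" and its "kwargs". Schema: {"type":"object","properties":{"offsets":{"type":"array","items":{"type":"object","properties":{"rx":{"type":"number"},"ry":{"type":"number"},"rz":{"type":"number"},"sx":{"type":"number"},"sy":{"type":"number"},"sz":{"type":"number"},"jaw":{"type":"number"}},"additionalProperties":false,"required":["jaw"]},"minItems":1,"maxItems":8},"grip_force":{"type":"number"},"only":{"type":"string"},"quiet":{"type":"boolean"},"lines":{"type":"string"}},"required":["offsets"],"additionalProperties":false}. offsets is a list of rows, 1 to 8 of them, each an object with the fields rx, ry, rz (a rotation vector in degrees), sx, sy, sz (the shift in mm), jaw (the finger opening in mm); a field left out counts as zero (the opening has to be given); each row is the pose to reach, as a shift and turn from the pose commanded when the call began, along the tool's axes at that moment; what a row does not reach only later rows make up. A row lasts 1/8 s, in which the tool goes at most 62.5 mm and 10.7 degrees, less where a joint would pass 70% of its speed; a pose out of reach is approached as far as the arm can. The fingers move at their own pace and stop on an object; grip_force is the grip in N (left out, the last holds). Time passes only in rows, so rows that do not move let the fingers close. The tool returns the time, the measured TCP pose, the force, the opening and the grip force at its end. only (a regular expression) keeps the lines of the reply that match it, lines (a string "A,B") keeps lines A to B, and quiet returns only ok. Input that does not fit is refused with a message, and nothing moves.
- r.sense(): the state, without advancing time (a new reading comes with each control period).
- r.snapshot(name): name is "scene" or "side" or "wrist"; returns a dict with "pixels" (400x640x3 uint8, blue, green, red), "fx", "fy", "cx", "cy" (pixels), "pose" (4x4, takes a point from camera to world coordinates). Camera axes: x right, y up, looking along -z (the intrinsics and any distortion apply to the point x, -y, -z); pixel columns grow to the right and rows downward; lengths in mm; the calibration is good to about 2 mm. A picture is of the moment at which its call begins. There is no depth.
- r.hand_in(): hands the job in; it is judged then, once.
The state is a dict: "time": time; "joint_pos": joint angles; "qd": joint speeds; "joint_efforts": joint torques, N m; "tool_pos": TCP position; "tcp_rot": TCP orientation; "ft_force": force on the tool from outside, world axes, zero at the start; "wrist_torque": the same for the moment, N m; "finger_gap": finger opening in mm; "grip_force": force on a finger pad.
Only numpy, scipy, OpenCV 4.12 (cv2) and the standard library are available. Lean on these libraries where they do the work, as an engineer would, in place of code of your own. Each camera call takes 0.05 s, during which the arm holds its last target. There are 200 camera calls.

## Task

Load the see-saw rocker for a mixing run: stand the two tall red-capped bottles and the two black-capped jars upright on its rubber mat, shared out between the two sides of the centre bar so that the platform comes to rest level. Load the sides in turn so that the platform never tips down onto its stops, keep the vessels upright, and leave everything else on the bench where it is.

Things in the scene. Friction and masses are not known exactly. Their poses are not given: they have to be found in the camera images.
- rocker: bench see-saw rocker, switched off, fixed on the bench: white housing 146 x 226 x 60 mm (x, y, z), dark display, knob and switch on its front; on top a platform 180 mm (x) by 280 mm (y) swings on a pivot. Origin: centre of the underside; x points from front to back of the machine, y to its left, z up; yaw varies
- platform (a joint): tilt of the platform about the rocker's x axis, 81 mm above the bench; 0 level, positive = left (+y) side up, so a load on the left turns it negative. Centring springs, 2.4 N m per rad; hard stops at -0.20 and 0.20 rad. One vessel alone, 80 mm off the middle, tilts it 0.06 to 0.13 rad; two on one side bring it near or onto the stop
- mat_centre (a point): centre of the top of the platform's black rubber mat, 93 mm above the bench, 12 mm above the pivot; axes are the rocker's, tilting with the platform. Mat 172 (x) by 272 mm (y), in a rim 10 mm higher. A steel centre bar 10 mm thick runs along x at y = 0, top 30 mm above the mat, a 16 mm wide post at each end; it parts the left (+y) and right (-y) sides
- bottle_1: tall white round squeeze bottle with a red spout cap and a red-banded label on one side, 150 mm tall: body 58 mm across, solid to the grip up to 115 mm, then a cap about 32 mm wide; about 0.30 kg full (each bottle may differ by 15 percent). Origin: centre of its underside, z up. Starts upright on the bench; its twin is the other bottle
- bottle_2: tall white round squeeze bottle with a red spout cap and a red-banded label on one side, 150 mm tall: body 58 mm across, solid to the grip up to 115 mm, then a cap about 32 mm wide; about 0.30 kg full (each bottle may differ by 15 percent). Origin: centre of its underside, z up. Starts upright on the bench; its twin is the other bottle
- jar_1: round pale translucent jar with a black screw cap, 66 mm tall: body 52 mm across up to about 50 mm, narrower cap; about 0.20 kg full (each jar may differ by 15 percent). Origin: centre of its underside, z up. Starts upright on the bench; its twin is the other jar
- jar_2: round pale translucent jar with a black screw cap, 66 mm tall: body 52 mm across up to about 50 mm, narrower cap; about 0.20 kg full (each jar may differ by 15 percent). Origin: centre of its underside, z up. Starts upright on the bench; its twin is the other jar
- glue_bottle: bystander: small all-white drip bottle with a white nozzle, 37 mm diameter, 88 mm tall, standing among the bottles and jars; origin under its centre; to be left alone
- glass_jar: bystander: empty clear glass jar, open, 46 mm diameter, 53 mm tall, standing among the bottles and jars; origin under its centre; to be left alone
- caliper: bystander: digital caliper, 56 x 160 x 7 mm (x, y, z), lying near the front edge; origin under its centre
- air_valve: fixed obstacle: air regulator with gauge and red lever on a black foot, behind the rocker's right end; with its fittings it reaches 60 mm forward (-x), 60 mm back, 60 mm to either side of its origin under it, and 125 mm up
- shale_chip: bystander: dark flat piece of shale, 47 x 64 x 17 mm, lying between the rocker and the bottles and jars; origin under its centre
- soft_brush: bystander: thin red-handled paint brush, 180 mm long (along its y, from -90 to 90 mm), 9 mm thick, lying right of the rocker near the front edge; origin under its centre

How it is judged:
By the outcome, as a careful person would: the job done as asked, in the order asked, and still so for the second after the job is handed in, with the robot touching nothing.
It also fails if it takes over 72 s, if anything falls off the work surface, if the arm or the gripper's body presses on something with over 40 N, if the wrist force passes 120 N, or if a joint passes its speed limit or range.

## Working session

There is one attempt and no reset: what is moved stays moved. The work goes in short steps, Python scripts to look and compute and a tool call to move; the robot and the scene stay as the last step left them, time stands still between calls to the robot, and variables do not carry over. Pictures are saved under pics/ and viewed, at most 10 in all, crops included, and the job is handed in when it is done.

```bash
ls; mkdir -p pics; python3 - <<'E'
from bench import r
import cv2,pickle
d={}
for n in ("scene","side","wrist"):
    s=r.snapshot(n); d[n]=s; cv2.imwrite(f"pics/{n}0.png",s["pixels"]); print(n,s["fx"],s["fy"],s["cx"],s["cy"],s["pose"].round(3).tolist() if hasattr(s["pose"],"round") else s["pose"],s.keys())
pickle.dump(d,open("s0.pkl","wb"))
print(r.sense())
E
```

```text
bench.py
pics
scene 370.004905492911 370.004905492911 318.04954529707334 194.22918302935773 [[0.572, 0.512, -0.641, 6.209], [-0.82, 0.37, -0.437, -198.967], [0.013, 0.776, 0.631, 636.128], [0.0, 0.0, 0.0, 1.0]] dict_keys(['pixels', 'fx', 'fy', 'cx', 'cy', 'pose'])
side 473.1384862912336 473.1384862912336 317.55792813247757 208.87190541896487 [[0.959, 0.143, -0.246, 266.184], [-0.285, 0.485, -0.827, -791.532], [0.001, 0.863, 0.505, 645.027], [0.0, 0.0, 0.0, 1.0]] dict_keys(['pixels', 'fx', 'fy', 'cx', 'cy', 'pose'])
wrist 298.83195475725967 298.83195475725967 321.56922616430194 205.470746042126 [[0.271, -0.912, -0.307, 83.182], [0.963, 0.256, 0.088, 599.194], [-0.002, -0.319, 0.948, 372.929], [0.0, 0.0, 0.0, 1.0]] dict_keys(['pixels', 'fx', 'fy', 'cx', 'cy', 'pose'])
{'time': 0.15, 'joint_pos': array([ 6.93629853e+01,  7.50611951e+00,  8.53163388e+01,  2.52495451e-03,
        8.72588163e+01, -4.89311615e+00]), 'qd': array([-0.10162942, -0.16208515, -0.11723101, -0.05381451, -0.03402333,
       -0.02058362]), 'joint_efforts': array([ 1.74289584e-03, -5.70063329e+01, -5.01161635e+01, -1.10967517e-04,
        9.51772439e-03,  8.73806312e-05]), 'tool_pos': array([162.61976108, 577.11158596, 230.46212588]), 'tcp_rot': array([-1.79919237e+02, -9.44519149e-03,  1.64255972e+02]), 'ft_force': array([-0.31968168,  0.33087422,  0.18385404]), 'wrist_torque': array([-0.02434894,  0.01742942, -0.08944278]), 'grip_force': 0.0, 'finger_gap': 85.4346028923247}
```

View pics/scene0.png

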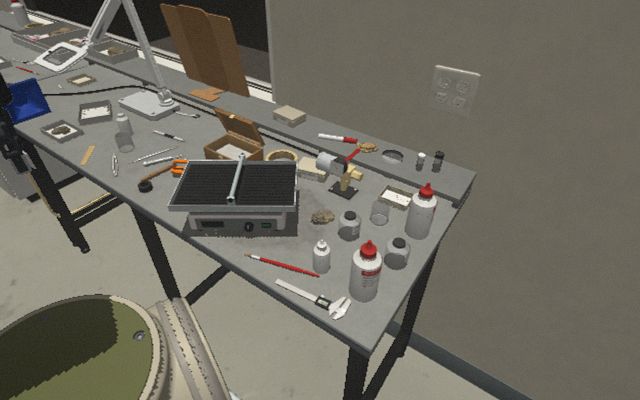

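View pics/side0.png

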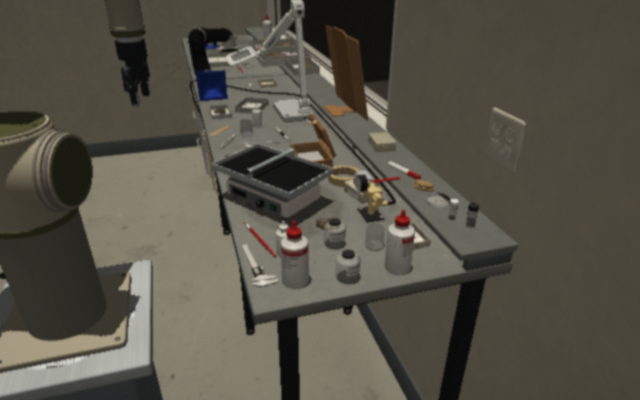

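The scene view shows the bottles at about (366,270) and (421,212), the jars at (349,224) and (398,252), the glue bottle at (321,257), the glass jar at (380,212) and the rocker mat at about (235,185). The side view shows the same objects. Next I'll measure with masks and look at enlarged crops.

```bash
cat > h.py <<'E'
import numpy as np,cv2
def ray(s,u,v):
    d=np.array([(u-s["cx"])/s["fx"],-(v-s["cy"])/s["fy"],-1.]); P=np.array(s["pose"]); return P[:3,3],P[:3,:3]@d
def cast(s,u,v,z):
    o,d=ray(s,u,v); return o+d*(z-o[2])/d[2]
def tri(a,pa,b,pb):
    o1,d1=ray(a,*pa);o2,d2=ray(b,*pb)
    t=np.linalg.lstsq(np.c_[d1,-d2],o2-o1,rcond=None)[0]
    p,q=o1+d1*t[0],o2+d2*t[1]; return (p+q)/2,np.linalg.norm(p-q)
def proj(s,p):
    P=np.array(s["pose"]);c=P[:3,:3].T@(np.asarray(p)-P[:3,3]); return s["cx"]+s["fx"]*c[0]/-c[2], s["cy"]+s["fy"]*c[1]/c[2]
def blobs(mask,x0,y0,x1,y1,amin=15):
    n,l,st,c=cv2.connectedComponentsWithStats(mask[y0:y1,x0:x1].astype(np.uint8))
    return [(*(c[i]+[x0,y0]).round(1),*(st[i,:4]+[x0,y0,0,0]),st[i,4]) for i in range(1,n) if st[i,4]>=amin]
def red(im):
    b,g,r=[im[...,i].astype(int) for i in range(3)]; return (r>90)&(r>2*g)&(r>2*b)
def dark(im,t=50): return im.max(2)<t
E
python3 - <<'E'
from h import *; import pickle
d=pickle.load(open("s0.pkl","rb"))
for n,w in (("scene",(300,170,450,310)),("side",(210,180,440,300))):
    im=d[n]["pixels"]; print(n,"red",blobs(red(im),*w)); print("dark",blobs(dark(im),*w))
a=d["scene"]["pixels"][140:310,160:450]; b=d["side"]["pixels"][140:300,205:435]
a=cv2.resize(a,None,fx=2.7,fy=2.7,interpolation=cv2.INTER_CUBIC);b=cv2.resize(b,None,fx=3.4,fy=3.4,interpolation=cv2.INTER_CUBIC)
cv2.imwrite("pics/a.png",a);cv2.imwrite("pics/b.png",b)
E
```

```text
scene red [(np.float64(426.5), np.float64(190.1), np.int64(420), np.int64(183), np.int64(14), np.int64(14), np.int32(113)), (np.float64(368.3), np.float64(248.7), np.int64(361), np.int64(240), np.int64(16), np.int64(18), np.int32(174)), (np.float64(308.3), np.float64(272.5), np.int64(300), np.int64(269), np.int64(19), np.int64(8), np.int32(45))]
dark [(np.float64(420.1), np.float64(285.7), np.int64(406), np.int64(247), np.int64(32), np.int64(63), np.int32(549))]
side red [(np.float64(380.0), np.float64(180.5), np.int64(373), np.int64(180), np.int64(18), np.int64(3), np.int32(29)), (np.float64(402.1), np.float64(217.9), np.int64(396), np.int64(210), np.int64(13), np.int64(13), np.int32(100)), (np.float64(293.3), np.float64(229.9), np.int64(287), np.int64(221), np.int64(14), np.int64(15), np.int32(115)), (np.float64(261.4), np.float64(240.8), np.int64(250), np.int64(228), np.int64(25), np.int64(28), np.int32(86))]
dark [(np.float64(264.5), np.float64(206.5), np.int64(217), np.int64(180), np.int64(114), np.int64(54), np.int32(1468)), (np.float64(261.1), np.float64(190.0), np.int64(234),
[... 254 characters left out ...]
 np.int64(12), np.int32(70)), (np.float64(388.7), np.float64(194.5), np.int64(380), np.int64(183), np.int64(15), np.int64(21), np.int32(52)), (np.float64(369.7), np.float64(215.5), np.int64(360), np.int64(208), np.int64(21), np.int64(14), np.int32(143)), (np.float64(334.3), np.float64(222.1), np.int64(330), np.int64(220), np.int64(10), np.int64(5), np.int32(44)), (np.float64(347.9), np.float64(254.3), np.int64(343), np.int64(251), np.int64(11), np.int64(7), np.int32(58)), (np.float64(243.7), np.float64(289.4), np.int64(241), np.int64(274), np.int64(8), np.int64(26), np.int32(85)), (np.float64(404.7), np.float64(291.9), np.int64(359), np.int64(282), np.int64(81), np.int64(18), np.int32(340))]
```

View pics/a.png

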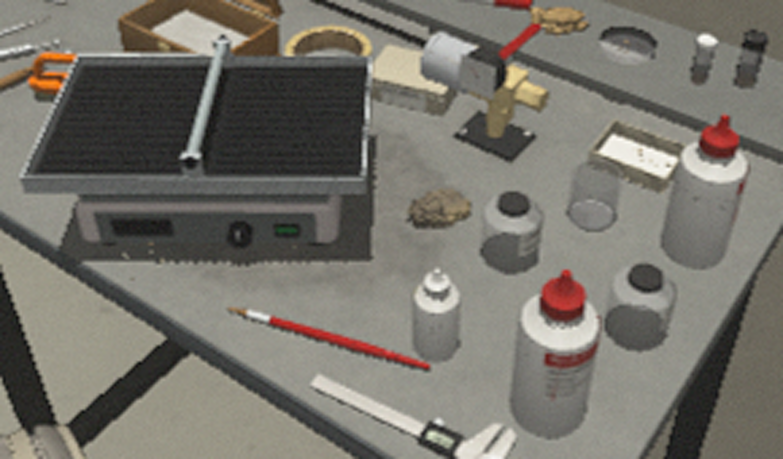

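View pics/b.png

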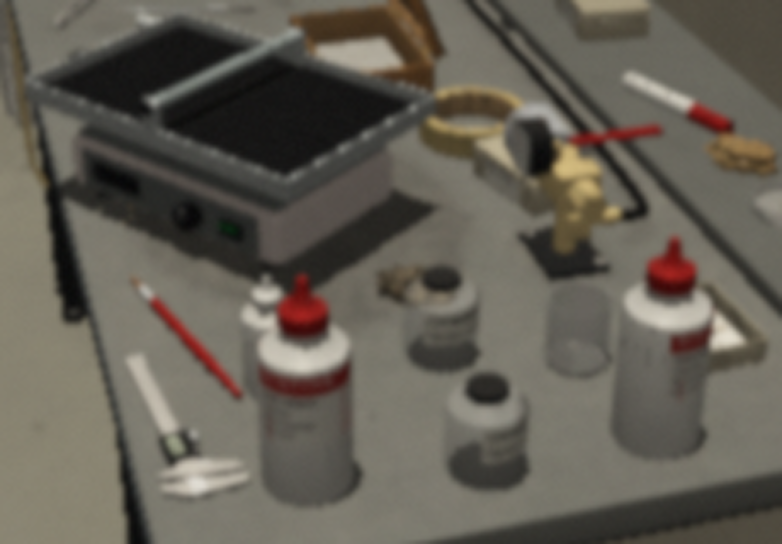

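The enlarged crops show the cap tops, spout tips, rim corners and the bar clearly. I'll triangulate these points.

```bash
python3 - <<'E'
from h import *; import pickle
np.set_printoptions(precision=1,suppress=True)
d=pickle.load(open("s0.pkl","rb"));S,D=d["scene"],d["side"]
A=lambda u,v:(160+u/2.7-.3,140+v/2.7-.3); B=lambda u,v:(205+u/3.4-.35,140+v/3.4-.35)
pts=dict(tipN=((566,273),(302,278),150),tipF=((725,119),(673,241),150),jarA=((514,203),(441,278),66),jarB=((646,276),(488,386),66),
glue=((436,272),(266,278),88),FL=((24,179),(32,80),103),FR=((368,183),(288,178),103),BR=((370,58),(433,100),103),BL=((68,56),(180,17),103),
barF=((190,158),(155,100),123),barB=((221,42),(297,35),123),glass=((597,170),(580,292),53),glassb=((593,213),(579,365),0),shale=((440,207),(403,283),10))
for k,(a,b,z) in pts.items():
    p,e=tri(S,A(*a),D,B(*b)); print(k,p,"err %.1f"%e,"casts",cast(S,*A(*a),z)[:2],cast(D,*B(*b),z)[:2])
for k,a,b in (("capN",(368.3,248.7),(293.3,229.9)),("capF",(426.5,190.1),(402.1,217.9))): print(k,*tri(S,a,D,b))
E
```

```text
tipN [447.7 -12.6 147.9] err 1.5 casts [444.9 -13.9] [447.6 -14.9]
tipF [674.6 -34.4 147.3] err 1.6 casts [669.6 -35.7] [673.4 -37.4]
jarA [571.1  95.7  62. ] err 0.5 casts [566.8  93.5] [569.3  90.1]
jarB [558.8 -33.2  62.2] err 1.1 casts [554.4 -34.6] [557.5 -37.4]
glue [447.8  92.2  85.2] err 1.8 casts [444.5  90.1] [447.7  89.1]
FL [330.  421.2  96.3] err 4.5 casts [323.7 411.1] [330.8 410.5]
FR [484.5 184.4 104.6] err 6.2 casts [481.9 183. ] [488.  192.2]
BR [629.9 294.6  98.7] err 1.2 casts [625.8 291.2] [626.4 284.8]
BL [473.8 544.5  87.1] err 1.1 casts [460.9 523.7] [467.4 505.2]
barF [412.5 310.5 117.6] err 5.4 casts [405.  302.5] [413.2 304.1]
barB [548.3 407.9 116.7] err 0.6 casts [542.1 400.9] [544.7 393. ]
glass [659.8  61.5  55.2] err 1.2 casts [661.4  62.1] [662.   65.5]
glassb [663.7  60.2  -3. ] err 3.5 casts [663.1  60. ] [660.   54.1]
shale [568.2 169.5  16.7] err 4.4 casts [577.1 175.1] [569.3 176.6]
capN [446.6 -13.3 128.4] 1.65125462692879
capF [675.5 -33.9 128.9] 1.7848046405672164
```

>>> {"fn": "shift_gripper", "kwargs": {"offsets": [{"rz": 38.8, "sx": -434, "sy": -491, "jaw": 75}, {"rz": 38.8, "sx": -434, "sy": -491, "jaw": 75}, {"rz": 38.8, "sx": -434, "sy": -491, "jaw": 75}, {"rz": 38.8, "sx": -434, "sy": -491, "jaw": 75}, {"rz": 38.8, "sx": -434, "sy": -491, "jaw": 75}, {"rz": 38.8, "sx": -434, "sy": -491, "jaw": 75}, {"rz": 38.8, "sx": -434, "sy": -491, "jaw": 75}, {"rz": 38.8, "sx": -434, "sy": -491, "jaw": 75}], "grip_force": 40}}

```text
time: 1.15
tool_pos: [380.3, 125.2, 231.4]
tcp_rot: [180.0, 0.0, 125.5]
ft_force: [0.8, -0.1, 0.5]
finger_gap: 75.0
grip_force: 0.0
```

>>> {"fn": "shift_gripper", "kwargs": {"offsets": [{"sx": -151, "sy": -26, "jaw": 75}, {"sx": -151, "sy": -26, "jaw": 75}, {"sx": -151, "sy": -26, "jaw": 75}, {"sx": -151, "sy": -26, "jaw": 75}]}}

```text
time: 1.65
tool_pos: [446.4, -12.8, 230.9]
tcp_rot: [-180.0, -0.0, 125.3]
ft_force: [-0.8, 0.3, 0.6]
finger_gap: 74.9
grip_force: 0.0
```

```bash
python3 - <<'E'
from bench import r
from h import *
import pickle
s=r.snapshot("wrist"); pickle.dump(s,open("w1.pkl","wb")); cv2.imwrite("pics/w1.png",s["pixels"]); st=r.sense(); print(st["tool_pos"],st["ft_force"])
for k,p in dict(N=(447.5,-13,150),jB=(558,-34,66),glue=(447,91,88),jA=(570,94,66)).items(): print(k,proj(s,p))
E
```

```text
[446.03296756 -11.55272568 230.83816905] [-0.174536    0.21158073  0.1306282 ]
N (np.float64(323.3036037279482), np.float64(214.56219438450364))
jB (np.float64(390.7393682570405), np.float64(255.24439314786906))
glue (np.float64(389.26795840048845), np.float64(102.18578484610515))
jA (np.float64(477.74564276769604), np.float64(171.79966883370187))
```

View pics/w1.png

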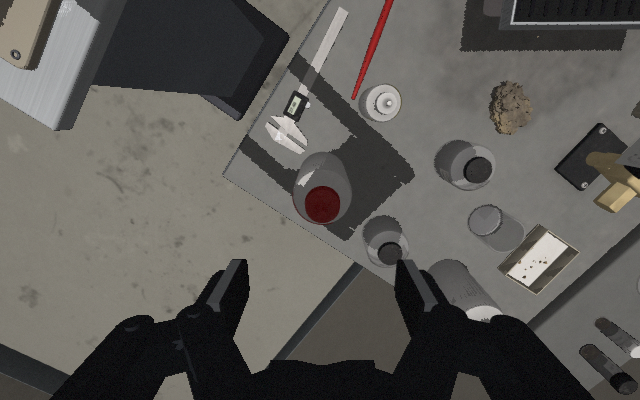

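The wrist view shows the near bottle's red cap at (323,204), the jar caps at (390,253) and (478,171), and the glue bottle at (383,103). These match the predicted positions to within a few pixels.

```bash
python3 - <<'E'
from h import *; import pickle
np.set_printoptions(precision=1,suppress=True)
s=pickle.load(open("w1.pkl","rb"))
print(blobs(red(s["pixels"]),290,170,350,230),blobs(dark(s["pixels"],45),375,238,403,265),blobs(dark(s["pixels"],45),462,155,492,185))
for z in(120,130,140):print(cast(s,322.5,204.5,z))
print("jars",cast(s,390,253,66),cast(s,477.5,171,66),"glue",cast(s,383,102,88))
print("expected TCP px at z100",proj(s,(446.2,-12.2,100)))
E
```

```text
[] [(np.float64(386.8), np.float64(245.8), np.int64(378), np.int64(242), np.int64(23), np.int64(15), np.int32(73)), (np.float64(399.3), np.float64(261.8), np.int64(396), np.int64(259), np.int64(7), np.int64(6), np.int32(35))] [(np.float64(469.1), np.float64(166.3), np.int64(463), np.int64(157), np.int64(22), np.int64(25), np.int32(94))]
[447.9 -14.6 120. ]
[446.  -11.9 130. ]
[444.   -9.2 140. ]
jars [555.5 -32.3  66. ] [569.2  94.5  66. ] glue [442.3  87.9  88. ]
expected TCP px at z100 (np.float64(322.4418068360551), np.float64(194.96058810158908))
```

>>> {"fn": "shift_gripper", "kwargs": {"offsets": [{"sz": 60, "jaw": 75}, {"sz": 120, "jaw": 75}, {"sz": 148, "jaw": 75}, {"sz": 148, "jaw": 75}, {"sz": 148, "jaw": 40}, {"sz": 148, "jaw": 40}, {"sz": 148, "jaw": 40}, {"sz": 148, "jaw": 40}], "grip_force": 40}}

```text
time: 2.7
tool_pos: [447.8, -11.1, 85.2]
tcp_rot: [179.8, 0.1, 125.4]
ft_force: [-1.9, 0.4, 6.1]
finger_gap: 57.1
grip_force: 43.7
```

>>> {"fn": "shift_gripper", "kwargs": {"offsets": [{"sz": -60, "jaw": 40}, {"sz": -120, "jaw": 40}, {"sx": 40, "sy": 35, "sz": -160, "jaw": 40}, {"sx": 80, "sy": 68, "sz": -160, "jaw": 40}, {"sx": 125, "sy": 106, "sz": -160, "jaw": 40}, {"sx": 170, "sy": 145, "sz": -160, "jaw": 40}, {"sx": 215, "sy": 183, "sz": -160, "jaw": 40}, {"sx": 260, "sy": 221, "sz": -160, "jaw": 40}]}}

```text
time: 3.7
tool_pos: [475.3, 330.9, 243.3]
tcp_rot: [180.0, 0.0, 125.5]
ft_force: [0.5, -0.1, -3.5]
finger_gap: 57.0
grip_force: 45.7
```

>>> {"fn": "shift_gripper", "kwargs": {"offsets": [{"sx": 45, "sy": 38, "jaw": 40}, {"sx": 68, "sy": 58, "jaw": 40}, {"sx": 68, "sy": 58, "jaw": 40}, {"sx": 68, "sy": 58, "jaw": 40}]}}

```text
time: 4.2
tool_pos: [483.2, 417.4, 242.9]
tcp_rot: [-179.9, 0.0, 125.5]
ft_force: [-0.1, 0.6, -2.6]
finger_gap: 57.3
grip_force: 45.6
```

```bash
python3 - <<'E'
from bench import r
from h import *
import pickle
s=r.snapshot("wrist"); pickle.dump(s,open("w2.pkl","wb")); cv2.imwrite("pics/w2.png",s["pixels"])
for i in range(1): st=r.sense(); print(st["tool_pos"],st["ft_force"],st["tcp_rot"],st["finger_gap"])
E
```

```text
[483.32010843 417.01546517 243.12980729] [-0.44449167 -0.51474173 -2.01477357] [-1.79958475e+02  2.02041410e-02  1.25413345e+02] 56.7512410885513
```

View pics/w2.png

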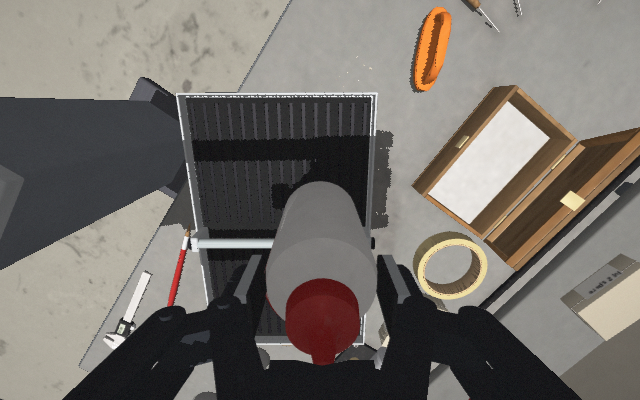

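The wrist view over the rocker shows the rim's left corners at (178,94) and (376,94) and the bar along row 243 from column 192 to 374. I'll check the rocker centre with these.

```bash
python3 - <<'E'
from h import *; import pickle
np.set_printoptions(precision=1,suppress=True)
s=pickle.load(open("w2.pkl","rb"))
P=np.array([cast(s,u,v,z)[:2] for u,v,z in((178,94,103),(376,94,103),(192,244,123),(374,243,123))])
c=np.array([476,350]);X=np.array([.814,.581]);Y=np.array([-.581,.814])
for p in P:print(p,(p-c)@X,(p-c)@Y)
E
```

```text
[326.1 417.2] -82.99133978751736 141.8306892836067
[469.  519.1] 92.50564954281553 141.7248783423641
[406.9 306.7] -81.40893145225701 4.8496083479813334
[549.9 410. ] 94.97549395992093 5.921578597629106
```

>>> {"fn": "shift_gripper", "kwargs": {"offsets": [{"sx": 2, "sy": 5, "sz": 40, "jaw": 40}, {"sx": 2, "sy": 5, "sz": 60, "jaw": 40}, {"sx": 2, "sy": 5, "sz": 65, "jaw": 40}, {"sx": 2, "sy": 5, "sz": 67, "jaw": 40}, {"sx": 2, "sy": 5, "sz": 67, "jaw": 40}]}}

```text
time: 4.88
tool_pos: [486.8, 422.6, 177.7]
tcp_rot: [179.9, 0.0, 125.4]
ft_force: [-0.6, -1.3, -1.1]
finger_gap: 57.0
grip_force: 46.0
```

>>> {"fn": "shift_gripper", "kwargs": {"offsets": [{"sz": 1, "jaw": 40}, {"sz": 2, "jaw": 40}, {"sz": 3, "jaw": 40}, {"sz": 3, "jaw": 40}]}}

```text
time: 5.38
tool_pos: [486.4, 423.5, 175.8]
tcp_rot: [179.9, -0.0, 125.5]
ft_force: [-4.9, -1.9, 8.8]
finger_gap: 57.3
grip_force: 47.4
```

>>> {"fn": "shift_gripper", "kwargs": {"offsets": [{"sz": -1, "jaw": 40}, {"sz": -1.5, "jaw": 40}, {"sz": -1.5, "jaw": 40}]}}

```text
time: 5.75
tool_pos: [486.5, 423.2, 176.5]
tcp_rot: [179.9, -0.0, 125.5]
ft_force: [-3.5, -0.2, 5.1]
finger_gap: 57.1
grip_force: 46.7
```

>>> {"fn": "shift_gripper", "kwargs": {"offsets": [{"sz": -1, "jaw": 40}, {"sz": -1, "jaw": 62}, {"sz": -1, "jaw": 72}, {"sz": -1, "jaw": 75}, {"sz": -1, "jaw": 75}, {"sz": -1, "jaw": 75}], "grip_force": 20}}

```text
time: 6.5
tool_pos: [486.2, 422.5, 175.7]
tcp_rot: [-180.0, 0.0, 125.5]
ft_force: [-0.0, -0.6, -0.6]
finger_gap: 74.7
grip_force: 0.0
```

>>> {"fn": "shift_gripper", "kwargs": {"offsets": [{"sz": -40, "jaw": 75}, {"sz": -90, "jaw": 75}]}}

```text
time: 6.75
tool_pos: [485.4, 421.9, 264.9]
tcp_rot: [-179.8, 0.0, 125.5]
ft_force: [1.0, 0.4, 0.3]
finger_gap: 74.7
grip_force: 0.0
```

```bash
python3 - <<'E'
from bench import r
from h import *
import pickle
d={n:r.snapshot(n) for n in("scene","side")}; pickle.dump(d,open("s1.pkl","wb"))
a=cv2.resize(d["scene"]["pixels"][90:300,150:450],None,fx=1.9,fy=1.9); b=cv2.resize(d["side"]["pixels"][90:250,200:340],None,fx=1.6,fy=1.6)
c=np.zeros((400,800,3),np.uint8); c[:399,:570]=a; c[:256,570:794]=b; cv2.imwrite("pics/c1.png",c)
E
```

```text
(no output)
```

View pics/c1.png

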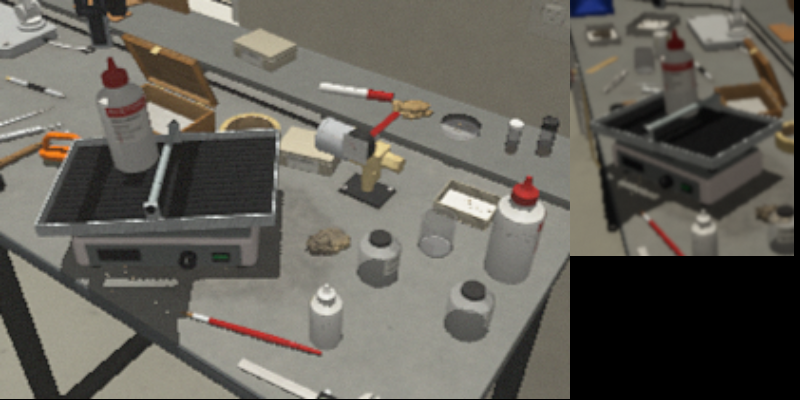

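The bottle stands on the left side, and the platform is tilted gently and clear of its stop. Next is the far bottle.

>>> {"fn": "shift_gripper", "kwargs": {"offsets": [{"sx": -480, "sy": -112, "jaw": 75}, {"sx": -480, "sy": -112, "jaw": 75}, {"sx": -480, "sy": -112, "jaw": 75}, {"sx": -480, "sy": -112, "jaw": 75}, {"sx": -480, "sy": -112, "jaw": 75}, {"sx": -480, "sy": -112, "jaw": 75}, {"sx": -480, "sy": -112, "jaw": 75}, {"sx": -480, "sy": -112, "jaw": 75}]}}

```text
time: 7.85
tool_pos: [673.9, -35.8, 265.5]
tcp_rot: [180.0, 0.0, 125.4]
ft_force: [0.4, 1.7, -0.2]
finger_gap: 75.0
grip_force: 0.0
```

>>> {"fn": "shift_gripper", "kwargs": {"offsets": [{"jaw": 75}, {"sz": 20, "jaw": 75}, {"sz": 34, "jaw": 75}, {"sz": 34, "jaw": 75}]}}

```text
time: 8.35
tool_pos: [671.7, -31.8, 228.7]
tcp_rot: [-179.8, -0.2, 125.6]
ft_force: [-0.1, 0.0, -0.6]
finger_gap: 75.2
grip_force: 0.0
```

```bash
python3 - <<'E'
from bench import r
from h import *
np.set_printoptions(precision=1,suppress=True)
s=r.snapshot("wrist"); im=s["pixels"]; b,g,rr=[im[...,i].astype(int) for i in range(3)]
B=blobs((rr>60)&(rr>2*g)&(rr>2*b),230,120,420,260,60); print(B)
for q in B: print(cast(s,q[0],q[1],128), q[4],q[5])
print(r.sense()["tool_pos"])
E
```

```text
[(np.float64(324.8), np.float64(209.8), np.int64(308), np.int64(191), np.int64(35), np.int64(36), np.int32(865))]
[675.3 -33.6 128. ] 35 36
[672.4 -32.1 230.3]
```

>>> {"fn": "shift_gripper", "kwargs": {"offsets": [{"sx": -3, "sy": 1, "sz": 60, "jaw": 75}, {"sx": -3, "sy": 1, "sz": 120, "jaw": 75}, {"sx": -3, "sy": 1, "sz": 147, "jaw": 75}, {"sx": -3, "sy": 1, "sz": 147, "jaw": 75}, {"sx": -3, "sy": 1, "sz": 147, "jaw": 40}, {"sx": -3, "sy": 1, "sz": 147, "jaw": 40}, {"sx": -3, "sy": 1, "sz": 147, "jaw": 40}, {"sx": -3, "sy": 1, "sz": 147, "jaw": 40}], "grip_force": 40}}

```text
time: 9.4
tool_pos: [677.7, -35.4, 87.7]
tcp_rot: [179.8, 0.2, 125.5]
ft_force: [0.1, 0.6, 7.1]
finger_gap: 57.1
grip_force: 43.9
```

>>> {"fn": "shift_gripper", "kwargs": {"offsets": [{"sz": -50, "jaw": 40}, {"sz": -110, "jaw": 40}, {"sz": -160, "jaw": 40}, {"sz": -160, "jaw": 40}, {"sz": -160, "jaw": 40}]}}

```text
time: 10.02
tool_pos: [675.6, -35.3, 244.0]
tcp_rot: [-180.0, -0.0, 125.5]
ft_force: [0.4, -1.1, -3.5]
finger_gap: 57.1
grip_force: 44.5
```

>>> {"fn": "shift_gripper", "kwargs": {"offsets": [{"sx": 30, "sy": 9, "jaw": 40}, {"sx": 85, "sy": 25, "jaw": 40}, {"sx": 145, "sy": 42, "jaw": 40}, {"sx": 205, "sy": 60, "jaw": 40}, {"sx": 265, "sy": 77, "jaw": 40}, {"sx": 325, "sy": 95, "jaw": 40}, {"sx": 365, "sy": 106, "jaw": 40}, {"sx": 381, "sy": 111, "jaw": 40}]}}

```text
time: 11.02
tool_pos: [542.8, 341.2, 241.6]
tcp_rot: [-179.7, -0.1, 125.6]
ft_force: [0.2, 0.3, -3.4]
finger_gap: 57.1
grip_force: 44.3
```

>>> {"fn": "shift_gripper", "kwargs": {"offsets": [{"jaw": 40}, {"jaw": 40}]}}

```text
time: 11.28
tool_pos: [545.7, 337.9, 243.7]
tcp_rot: [-179.9, 0.0, 125.4]
ft_force: [0.2, -0.1, -2.2]
finger_gap: 56.9
grip_force: 44.3
```

```bash
python3 - <<'E'
from bench import r
for i in range(4): r.snapshot("side"); st=r.sense(); print(st["tool_pos"],st["ft_force"])
E
```

```text
[545.90160224 337.81537621 244.12781531] [ 0.21222935 -0.24183867 -2.99440116]
[546.01879476 337.8543338  244.41793542] [-0.08616782 -0.61035156 -2.03002105]
[546.01429584 338.00334038 244.6143978 ] [ 5.06840102e-01 -1.49650024e-03 -2.38768257e+00]
[545.98403251 338.21305587 244.75630907] [ 0.4747604   0.18991567 -2.32875283]
```

>>> {"fn": "shift_gripper", "kwargs": {"offsets": [{"sx": 1.5, "sz": 40, "jaw": 40}, {"sx": 1.5, "sz": 58, "jaw": 40}, {"sx": 1.5, "sz": 62, "jaw": 40}, {"sx": 1.5, "sz": 65, "jaw": 40}, {"sx": 1.5, "sz": 67, "jaw": 40}, {"sx": 1.5, "sz": 67, "jaw": 40}, {"sx": 1.5, "sz": 67, "jaw": 40}]}}

```text
time: 12.35
tool_pos: [545.3, 340.6, 180.2]
tcp_rot: [179.9, 0.1, 125.5]
ft_force: [-2.5, -3.2, 5.5]
finger_gap: 57.3
grip_force: 45.2
```

>>> {"fn": "shift_gripper", "kwargs": {"offsets": [{"sz": -1, "jaw": 40}, {"sz": -1.5, "jaw": 40}, {"sz": -1.5, "jaw": 40}]}}

```text
time: 12.72
tool_pos: [545.2, 340.8, 180.3]
tcp_rot: [179.9, 0.0, 125.5]
ft_force: [1.1, -3.2, 6.3]
finger_gap: 56.6
grip_force: 45.0
```

>>> {"fn": "shift_gripper", "kwargs": {"offsets": [{"sz": -1, "jaw": 40}, {"sz": -2, "jaw": 40}, {"sz": -2, "jaw": 40}]}}

```text
time: 13.1
tool_pos: [544.4, 340.9, 181.0]
tcp_rot: [180.0, -0.0, 125.5]
ft_force: [1.7, 0.2, -0.8]
finger_gap: 57.1
grip_force: 44.5
```

```bash
python3 - <<'E'
from bench import r
from h import *
import pickle
d={n:r.snapshot(n) for n in("scene","side","wrist")}; pickle.dump(d,open("s2.pkl","wb"))
c=np.zeros((400,800,3),np.uint8); c[:399,:380]=cv2.resize(d["scene"]["pixels"][90:300,130:330],None,fx=1.9,fy=1.9); c[:320,390:690]=cv2.resize(d["side"]["pixels"][90:250,200:350],None,fx=2,fy=2); cv2.imwrite("pics/c2.png",c)
E
```

```text
(no output)
```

View pics/c2.png

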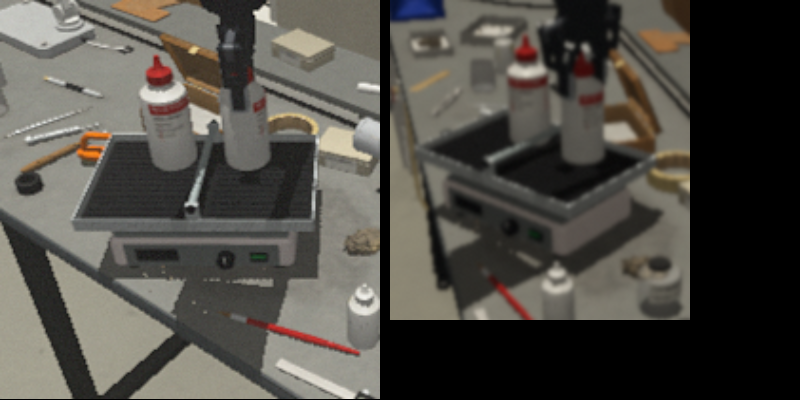

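Both bottles are on the mat and the platform is near level. I'll release.

>>> {"fn": "shift_gripper", "kwargs": {"offsets": [{"jaw": 62}, {"jaw": 70}, {"jaw": 75}, {"jaw": 75}, {"sz": -40, "jaw": 75}, {"sz": -95, "jaw": 75}]}}

```text
time: 14.0
tool_pos: [543.3, 340.1, 275.0]
tcp_rot: [-179.7, -0.0, 125.5]
ft_force: [0.1, 1.3, 0.3]
finger_gap: 75.3
grip_force: 0.0
```

>>> {"fn": "shift_gripper", "kwargs": {"offsets": [{"sx": -54, "sy": -30, "jaw": 75}, {"sx": -108, "sy": -60, "jaw": 75}, {"sx": -160, "sy": -90, "sz": 20, "jaw": 75}, {"sx": -205, "sy": -116, "sz": 50, "jaw": 75}, {"sx": -215, "sy": -121, "sz": 70, "jaw": 75}, {"sx": -215, "sy": -121, "sz": 75, "jaw": 75}, {"sx": -215, "sy": -121, "sz": 75, "jaw": 75}]}}

```text
time: 14.88
tool_pos: [570.6, 96.7, 201.6]
tcp_rot: [180.0, -0.0, 125.5]
ft_force: [0.7, -0.0, 0.7]
finger_gap: 75.0
grip_force: 0.0
```

```bash
cat > t.py <<'E'
from bench import r
from h import *
import pickle
np.set_printoptions(precision=3,suppress=True)
c=np.array([478.5,354.5,0]);X=np.array([.814,.581,0]);Y=np.array([-.581,.814,0])
def W(x,y,z,t=0): # rocker frame, platform tilt t (+ = left up)
    y2,z2=y*np.cos(t)-(z-81)*np.sin(t),y*np.sin(t)+(z-81)*np.cos(t)+81
    return c+X*x+Y*y2+[0,0,z2]
d0=pickle.load(open("s0.pkl","rb"))
def tilt(d):
    for n in("scene","side"):
        g0,g1=[cv2.cvtColor(q[n]["pixels"],cv2.COLOR_BGR2GRAY).astype(np.float32) for q in(d0,d)]
        sh=[];pr=[]
        for y in(120,-120):   # patches on the front rim, far left and far right
            u,v=proj(d0[n],W(-90,y,100)); u2,v2=proj(d0[n],W(-90,y,100,.05)); pr.append((v2-v)/.05)
            u,v=int(round(u)),int(round(v)); sl=(slice(v-12,v+12),slice(u-14,u+14))
            T=g0[v-7:v+7,u-8:u+8]; R=cv2.matchTemplate(g1[v-16:v+16,u-12:u+12],T,cv2.TM_CCOEFF_NORMED)
            _,m,_,(i,j)=cv2.minMaxLoc(R)
            q=0
            if 0<j<R.shape[0]-1: a,b,e=R[j-1,i],R[j,i],R[j+1,i]; q=(a-e)/2/(a-2*b+e)
            sh.append(j+q-9)
        print(n,"shift",np.array(sh),"tilt L,R",np.array(sh)/np.array(pr))
if __name__=="__main__":
    for f in("s1.pkl","s2.pkl"): print(f); tilt(pickle.load(open(f,"rb")))
    d={n:r.snapshot(n) for n in("scene","side")}; print("now"); tilt(d); pickle.dump(d,open("s3.pkl","wb"))
    s=r.snapshot("wrist"); pickle.dump(s,open("w3.pkl","wb"))
    print(r.sense()["tool_pos"],proj(s,(570,94.5,66)))
    im=s["pixels"]; u,v=map(int,proj(s,(570,94.5,66))); B=blobs(dark(im,60),u-40,v-40,u+40,v+40,60); print(B)
    for q in B: print(cast(s,q[0],q[1],66))
E
python3 t.py
```

```text
s1.pkl
scene shift [ 2.833 -3.054] tilt L,R [-0.069 -0.074]
side shift [ 2.799 -2.854] tilt L,R [-0.073 -0.063]
s2.pkl
scene shift [0.223 0.019] tilt L,R [-0.005  0.   ]
side shift [-0.006  0.108] tilt L,R [0.    0.002]
now
scene shift [ 0.825 -0.787] tilt L,R [-0.02  -0.019]
side shift [ 0.214 -0.91 ] tilt L,R [-0.006 -0.02 ]
[571.222  96.793 202.633] (np.float64(319.46299896695456), np.float64(194.98859465811626))
[(np.float64(326.5), np.float64(197.8), np.int64(279), np.int64(154), np.int64(80), np.int64(80), np.int32(2654)), (np.float64(320.8), np.float64(192.6), np.int64(307), np.int64(179), np.int64(29), np.int64(28), np.int32(628))]
[577.258  96.166  66.   ]
[569.652  97.228  66.   ]
```

>>> {"fn": "shift_gripper", "kwargs": {"offsets": [{"sy": -1, "sz": 60, "jaw": 72}, {"sy": -1, "sz": 120, "jaw": 72}, {"sy": -1, "sz": 170, "jaw": 72}, {"sy": -1, "sz": 186, "jaw": 72}, {"sy": -1, "sz": 186, "jaw": 72}, {"sy": -1, "sz": 186, "jaw": 35}, {"sy": -1, "sz": 186, "jaw": 35}, {"sy": -1, "sz": 186, "jaw": 35}], "grip_force": 35}}

```text
time: 16.02
tool_pos: [572.4, 95.1, 18.6]
tcp_rot: [179.7, 0.2, 125.5]
ft_force: [-1.0, 0.8, 6.8]
finger_gap: 51.2
grip_force: 37.3
```

>>> {"fn": "shift_gripper", "kwargs": {"offsets": [{"jaw": 35}, {"sz": -60, "jaw": 35}, {"sz": -120, "jaw": 35}, {"sz": -180, "jaw": 35}, {"sz": -240, "jaw": 35}, {"sz": -260, "jaw": 35}, {"sz": -260, "jaw": 35}]}}

```text
time: 16.9
tool_pos: [570.7, 94.8, 277.4]
tcp_rot: [179.8, 0.1, 125.5]
ft_force: [-0.2, -0.7, -2.5]
finger_gap: 51.1
grip_force: 38.0
```

>>> {"fn": "shift_gripper", "kwargs": {"offsets": [{"sx": 40, "sy": 5, "jaw": 35}, {"sx": 95, "sy": 10, "jaw": 35}, {"sx": 150, "sy": 16, "jaw": 35}, {"sx": 205, "sy": 21, "jaw": 35}, {"sx": 258, "sy": 27, "jaw": 35}, {"sx": 295, "sy": 31, "jaw": 35}, {"sx": 308, "sy": 32, "jaw": 35}, {"sx": 308, "sy": 32, "jaw": 35}]}}

```text
time: 17.9
tool_pos: [416.3, 363.9, 273.0]
tcp_rot: [-179.8, 0.0, 125.5]
ft_force: [-0.2, -0.2, -2.7]
finger_gap: 50.9
grip_force: 38.0
```

>>> {"fn": "shift_gripper", "kwargs": {"offsets": [{"sz": 50, "jaw": 35}, {"sz": 100, "jaw": 35}, {"sz": 140, "jaw": 35}, {"sz": 155, "jaw": 35}, {"sz": 155, "jaw": 35}]}}

```text
time: 18.52
tool_pos: [417.2, 363.0, 119.4]
tcp_rot: [-179.9, 0.0, 125.4]
ft_force: [-0.7, -0.6, -1.5]
finger_gap: 51.1
grip_force: 38.0
```

>>> {"fn": "shift_gripper", "kwargs": {"offsets": [{"sz": 4, "jaw": 35}, {"sz": 7, "jaw": 35}, {"sz": 9, "jaw": 35}, {"sz": 9, "jaw": 35}]}}

```text
time: 19.02
tool_pos: [417.2, 364.3, 111.5]
tcp_rot: [180.0, -0.0, 125.5]
ft_force: [-0.3, -0.2, -1.0]
finger_gap: 51.6
grip_force: 38.0
```

>>> {"fn": "shift_gripper", "kwargs": {"offsets": [{"sz": 1, "jaw": 35}, {"sz": 2, "jaw": 35}, {"sz": 2, "jaw": 35}]}}

```text
time: 19.4
tool_pos: [417.0, 364.8, 110.2]
tcp_rot: [180.0, -0.0, 125.5]
ft_force: [-4.7, 0.4, 6.1]
finger_gap: 51.3
grip_force: 39.1
```

>>> {"fn": "shift_gripper", "kwargs": {"offsets": [{"sz": -1, "jaw": 35}, {"sz": -1, "jaw": 35}, {"sz": -1, "jaw": 55}, {"sz": -1, "jaw": 62}, {"sz": -1, "jaw": 70}, {"sz": -1, "jaw": 70}]}}

```text
time: 20.15
tool_pos: [417.2, 364.1, 110.1]
tcp_rot: [-180.0, 0.0, 125.5]
ft_force: [-1.1, -0.5, -0.3]
finger_gap: 70.1
grip_force: 0.0
```

>>> {"fn": "shift_gripper", "kwargs": {"offsets": [{"sz": -60, "jaw": 70}, {"sz": -120, "jaw": 70}, {"sz": -165, "jaw": 70}, {"sx": -20, "sz": -165, "jaw": 70}]}}

```text
time: 20.65
tool_pos: [430.6, 349.8, 281.0]
tcp_rot: [179.5, -0.0, 125.6]
ft_force: [0.1, -0.0, -1.7]
finger_gap: 69.8
grip_force: 0.0
```

>>> {"fn": "shift_gripper", "kwargs": {"offsets": [{"sx": -55, "sy": -17, "jaw": 72}, {"sx": -112, "sy": -34, "jaw": 72}, {"sx": -170, "sy": -52, "jaw": 72}, {"sx": -228, "sy": -70, "jaw": 72}, {"sx": -286, "sy": -87, "sz": 20, "jaw": 72}, {"sx": -340, "sy": -104, "sz": 40, "jaw": 72}, {"sx": -375, "sy": -114, "sz": 60, "jaw": 72}, {"sx": -384, "sy": -117, "sz": 75, "jaw": 72}]}}

```text
time: 21.65
tool_pos: [555.6, -35.4, 197.8]
tcp_rot: [-179.9, -0.1, 125.3]
ft_force: [-0.7, -0.4, 0.7]
finger_gap: 71.9
grip_force: 0.0
```

>>> {"fn": "shift_gripper", "kwargs": {"offsets": [{"jaw": 72}, {"jaw": 72}]}}

```text
time: 21.9
tool_pos: [556.3, -31.7, 200.8]
tcp_rot: [180.0, -0.0, 125.5]
ft_force: [0.4, 1.1, 0.8]
finger_gap: 72.0
grip_force: 0.0
```

```bash
sed -i 's/570,94.5,66/556.5,-33,66/g; s/w3.pkl/w4.pkl/; s/"s3.pkl"/"s4.pkl"/' t.py; python3 t.py
```

```text
s1.pkl
scene shift [ 2.833 -3.054] tilt L,R [-0.069 -0.074]
side shift [ 2.799 -2.854] tilt L,R [-0.073 -0.063]
s2.pkl
scene shift [0.223 0.019] tilt L,R [-0.005  0.   ]
side shift [-0.006  0.108] tilt L,R [0.    0.002]
now
scene shift [ 2.809 -2.251] tilt L,R [-0.068 -0.055]
side shift [ 2.104 -2.932] tilt L,R [-0.055 -0.064]
[556.719 -31.665 201.466] (np.float64(320.9743328206744), np.float64(195.04153517145488))
[(np.float64(331.0), np.float64(197.8), np.int64(280), np.int64(155), np.int64(80), np.int64(80), np.int32(2765)), (np.float64(321.4), np.float64(194.6), np.int64(307), np.int64(181), np.int64(29), np.int64(28), np.int32(636))]
[566.067 -29.604  66.   ]
[556.576 -32.396  66.   ]
```

>>> {"fn": "shift_gripper", "kwargs": {"offsets": [{"sx": -0.5, "sz": 60, "jaw": 72}, {"sx": -0.5, "sz": 120, "jaw": 72}, {"sx": -0.5, "sz": 170, "jaw": 72}, {"sx": -0.5, "sz": 185, "jaw": 72}, {"sx": -0.5, "sz": 185, "jaw": 72}, {"sx": -0.5, "sz": 185, "jaw": 35}, {"sx": -0.5, "sz": 185, "jaw": 35}, {"sx": -0.5, "sz": 185, "jaw": 35}], "grip_force": 35}}

```text
time: 23.05
tool_pos: [559.1, -33.4, 18.5]
tcp_rot: [179.8, 0.2, 125.5]
ft_force: [-0.4, 0.7, 7.4]
finger_gap: 51.3
grip_force: 37.2
```

>>> {"fn": "shift_gripper", "kwargs": {"offsets": [{"jaw": 35}, {"sz": -60, "jaw": 35}, {"sz": -120, "jaw": 35}, {"sz": -180, "jaw": 35}, {"sz": -240, "jaw": 35}, {"sz": -260, "jaw": 35}, {"sz": -260, "jaw": 35}]}}

```text
time: 23.92
tool_pos: [557.5, -33.3, 277.3]
tcp_rot: [179.8, 0.2, 125.5]
ft_force: [0.2, 0.1, -2.5]
finger_gap: 51.2
grip_force: 38.2
```

```bash
python3 - <<'E'
from bench import r
import numpy as np
F=[]
for i in range(12): r.snapshot("side"); F.append(r.sense()["ft_force"][2])
print(np.mean(F),np.std(F),r.sense()["tool_pos"])
E
```

```text
-2.315976681164417 0.5298689083351962 [556.46985547 -33.11644309 275.012344  ]
```

>>> {"fn": "shift_gripper", "kwargs": {"offsets": [{"sx": 40, "sy": 15, "jaw": 35}, {"sx": 95, "sy": 36, "jaw": 35}, {"sx": 150, "sy": 58, "jaw": 35}, {"sx": 205, "sy": 79, "jaw": 35}, {"sx": 258, "sy": 99, "jaw": 35}, {"sx": 295, "sy": 113, "jaw": 35}, {"sx": 307, "sy": 118, "jaw": 35}, {"sx": 307, "sy": 118, "jaw": 35}]}}

```text
time: 25.52
tool_pos: [474.5, 285.6, 275.3]
tcp_rot: [-180.0, 0.0, 125.5]
ft_force: [-0.1, -0.3, -1.9]
finger_gap: 51.5
grip_force: 38.2
```

>>> {"fn": "shift_gripper", "kwargs": {"offsets": [{"sz": 50, "jaw": 35}, {"sz": 100, "jaw": 35}, {"sz": 140, "jaw": 35}, {"sz": 152, "jaw": 35}, {"sz": 152, "jaw": 35}]}}

```text
time: 26.15
tool_pos: [474.8, 284.4, 123.3]
tcp_rot: [-179.9, 0.0, 125.4]
ft_force: [0.4, 0.0, -2.1]
finger_gap: 51.4
grip_force: 38.2
```

Level contact is at a TCP z of about 111.5.

>>> {"fn": "shift_gripper", "kwargs": {"offsets": [{"sz": 4, "jaw": 35}, {"sz": 7, "jaw": 35}, {"sz": 9, "jaw": 35}, {"sz": 10.5, "jaw": 35}, {"sz": 10.5, "jaw": 35}]}}

```text
time: 26.78
tool_pos: [474.7, 285.5, 112.9]
tcp_rot: [180.0, 0.0, 125.5]
ft_force: [-0.5, 0.3, -0.6]
finger_gap: 51.1
grip_force: 38.5
```

>>> {"fn": "shift_gripper", "kwargs": {"offsets": [{"sz": 1, "jaw": 35}, {"sz": 1.5, "jaw": 35}, {"sz": 1.5, "jaw": 35}]}}

```text
time: 27.15
tool_pos: [474.8, 285.4, 111.4]
tcp_rot: [180.0, 0.0, 125.5]
ft_force: [0.3, -1.5, 0.5]
finger_gap: 51.2
grip_force: 38.6
```

```bash
python3 - <<'E'
from bench import r
from t import tilt
tilt({n:r.snapshot(n) for n in("scene","side")})
E
```

```text
scene shift [0.035 0.058] tilt L,R [-0.001  0.001]
side shift [-0.104  0.679] tilt L,R [0.003 0.015]
```

>>> {"fn": "shift_gripper", "kwargs": {"offsets": [{"jaw": 55}, {"jaw": 62}, {"jaw": 70}, {"jaw": 70}, {"sz": -60, "jaw": 70}, {"sz": -120, "jaw": 70}, {"sz": -165, "jaw": 70}]}}

```text
time: 28.12
tool_pos: [475.1, 285.7, 279.6]
tcp_rot: [179.8, 0.0, 125.5]
ft_force: [-0.0, 0.7, 0.6]
finger_gap: 69.8
grip_force: 0.0
```

>>> {"fn": "shift_gripper", "kwargs": {"offsets": [{"sx": -55, "sy": -20, "jaw": 70}, {"sx": -110, "sy": -40, "jaw": 70}, {"sx": -160, "sy": -60, "jaw": 70}, {"sx": -200, "sy": -60, "jaw": 70}, {"sx": -200, "sy": -60, "jaw": 70}, {"sx": -200, "sy": -60, "jaw": 70}]}}

```text
time: 28.88
tool_pos: [541.6, 88.0, 276.2]
tcp_rot: [-180.0, -0.0, 125.4]
ft_force: [0.3, -0.8, 0.9]
finger_gap: 70.3
grip_force: 0.0
```

```bash
python3 - <<'E'
from bench import r
from t import tilt
from h import *
d={n:r.snapshot(n) for n in("scene","side")}; tilt(d)
c=np.zeros((420,800,3),np.uint8); c[:420,:400]=cv2.resize(d["scene"]["pixels"][90:300,130:330],None,fx=2,fy=2); c[:400,400:800]=cv2.resize(d["side"]["pixels"][100:300,200:400],None,fx=2,fy=2); cv2.imwrite("pics/c3.png",c)
E
```

```text
scene shift [-0.198 -0.082] tilt L,R [ 0.005 -0.002]
side shift [-0.472  0.691] tilt L,R [0.012 0.015]
```

View pics/c3.png

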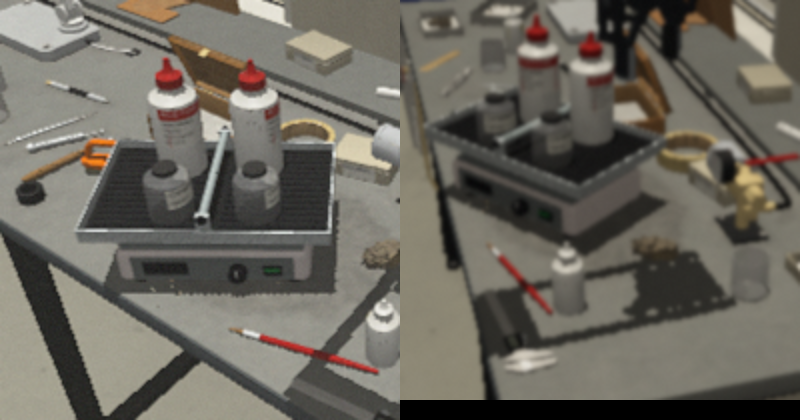

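All four vessels stand upright, one bottle and one jar on each side of the bar. The platform is level to within about 0.01 rad, and the bystanders look undisturbed.

```bash
python3 -c "
from bench import r
print(r.hand_in())"
```

```text
the job is handed in; nothing more can be done
None
```

I handed the job in at about 29 s: both bottles and both jars stand upright on the mat, one of each per side, with the platform within about 0.01 rad of level and its tilt never measured above about 0.07 rad (the stops are at 0.20).

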